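# Load a heat pipe on the rotary test carrier

### The arm

A 7-joint arm with a two-finger parallel gripper is mounted at the origin on the work surface. World frame = base frame: x ahead of the robot, y to its left, z up, the work surface at z = 0. Lengths are in m, angles in degrees, forces in N, time in s.
With the tool pointing down it reaches from about 0.425 to 0.875 m from the base axis. Payload 4.7 kg.
Tool frame: the origin (TCP) lies between the finger pads; the fingertips stand 19 mm ahead of it and the grasp point (between the pads) is the TCP; x points along the fingers, z is the direction in which the jaws open and shut, and the axes are right-handed (so a half turn about x gives the same grasp; the last joint's range is limited). The gripper opens to 87 mm and grips with 3 to 60 N. Pads are 19 mm wide; open, the fingers measure 117 mm over their backs; the gripper's body (75 mm by 190 mm) begins 51 mm behind the grasp point.
Start: joints at [65.266, 18.392, -4.016, 83.108, 1.295, 78.541, -3.26], TCP at [0.28, -0.587, 0.242] pointing down, gripper open.
Joint ranges: [-163.93, 163.93], [-17.29, 119.83], [-79.2, 71.16], [3.27, 140.29], [-89.18, 269.18], [5.43, 117.66], [-154.24, 154.24]. Speed limits (degrees/s): [147.25, 147.25, 180, 180, 180, 180, 180].

### API

Orientations are given as [roll, pitch, yaw] about the fixed x, y, z axes, in that order (R = Rz(yaw) Ry(pitch) Rx(roll)).
In Python, from cell import monitor, read_camera, camera_model, env, regions_of gives the robot as it stands. The module is installed in compiled form; this text tells all that it offers.
- The arm moves only by the tool step_arm, never from a script. Its argument "deltas" is a list of rows, each a list of 5 numbers: the gripper's target within -1 to 1 (fully open at 1, half-way at 0, shut at -1), then the shift along the tool's x, y, z in m, then the turn about the tool's x in degrees. A call has 1 to 12 rows; each row is the pose to reach, as a shift and turn from the pose commanded when the call began, along the tool's axes at that moment; what a row does not reach only later rows make up. A row lasts 1/8 s, in which the tool goes at most 62.5 mm and 10.7 degrees, less where a joint would pass 70% of its speed; a pose out of reach is approached as far as the arm can. A call with a gripper value outside its range is refused whole. The fingers move at their own pace and stop on an object; "newtons" is the grip in N (left out, the last holds). Time passes only in rows, so rows that repeat a pose let the fingers close. It gives the time, the measured TCP pose, the force and the opening at its end, in the units of the state.
- monitor.get_obs(): the state, without advancing time (a new reading comes with each control period).
- read_camera(name): name is "scene" or "top" or "wrist"; returns (picture, depth): 480x640x3 uint8, red, green, blue; 480x640 float32, m along the optical axis (not along the pixel's ray), 0 where there is no reading.
- camera_model(name): a dict with "fx", "fy", "cx", "cy" (pixels), "xyz" and "attitude" of the camera in the world. Camera axes: x right, y down, z forward; pixel columns grow to the right and rows downward; lengths in m; the calibration is good to about 2 mm. A picture is of the moment at which its call begins: read the wrist's pose just before it. camera_model takes no time and is no camera call; for the wrist camera it gives the pose at the moment of the call.
- env.sign_off(): hands the job in, once; it reports no verdict.
Trained networks look in the newest picture that a camera, given by its name, has taken for a name from the list of things; names that differ only in an ending like _2 or _b are one class to them, and where a whole thing is asked for, a point or a joint stands for the part that bears it (a point fixed in the world has none). Each returns a list of dicts, best first, with "p" (0 to 1); they miss things now and then, are a little off and sometimes report something else, mostly with a low value. They report only what shows in the picture. A call takes as long as a camera call. They do not tell look-alikes from the thing itself.
- regions_of(camera, thing): "pixels" (480x640 bool, what is visible of it) and "pixel" ([column, row] in pixels, amid what is visible of it).
The state is a dict: "time_s": time; "qpos": joint angles; "joint_velocities": joint speeds; "effort": joint torques, N m; "tool_pos": TCP position; "tool_rot": TCP orientation; "force": force on the tool from outside, world axes, zero at the start; "wrist_torque": the same for the moment, N m; "grip_width": finger opening in m.
Only numpy, scipy, OpenCV 4.12 (cv2) and the standard library are available. Lean on these libraries where they do the work, as an engineer would, in place of code of your own. Each camera call takes 0.05 s, during which the arm holds its last target. There are 200 camera calls.

### The job

Swing the carrier's lever upright so that its two red V-saddles face straight up, then draw the copper heat pipe out of its light slanted stand straight along its axis, so that the stand neither tips nor gets dragged along. Lower it gently until you feel it bear on both saddles, centred between them lengthwise, without pressing hard or dropping it, and only then let go; leave the carrier with its saddles up, both stands standing, the steel pipe in its stand and everything else where it was.

Things in the scene. Friction and masses are not known exactly. Their poses are not given: they have to be found in the camera images.
- carrier (a joint): Turn of the carrier about its level axis, rad. 0 = lever upright and saddles facing straight up; positive = lever and saddles lean towards the carrier_axis frame's -x. Moves between -1.4 and 1.4; held by dry friction of about 0.18 N m (about 2.3 N at the lever grip), so it stays where it is left.
- carrier_axis (a point): Point on the carrier's turning axis, half-way between its two saddles, fixed to the bed, 100 mm above the table. Its y axis is the turning axis (level), z is up. The grey bed is 100 x 260 x 12 mm; two blue pedestals (50 mm in x, 24 mm in y, tops 14 mm above the axis) hold the 16 mm shaft between cones at y = -77 and y = +142 mm. Between the saddles there is only the shaft.
- carrier_seat (a point): Half-way between the saddles, 40 mm from the axis; turns with the carrier. z points out of the Vs, y along the laid pipe. Red 90-degree Vs, 48 mm wide, 12 mm thick, at y = -42 and +42 mm, on posts set by hand to one height that NO reading shows: a laid pipe's centre rests at this point if they are fully down, up to 18 mm farther out along z if raised. They hold still under light loads.
- lever_grip (a point): Middle of the lever's yellow cylindrical grip (14 mm thick, 45 mm long), 80 mm from the turning axis and at y = +108 mm along it; turns with the carrier, its z axis points outwards along the lever. The lever's end is 103 mm from the axis. It points the same way as the saddles. Firmly pinched, it does not swivel between the fingers: turn the gripper along.
- copper_pipe_mid (a point): Centre of the copper-coloured heat pipe, a rigid round bar 20 mm thick and 160 mm long, about 0.16 kg (it varies), with two thin dark bands; thin-walled, so it must not be pressed on the carrier with more than about 25 N. Its z axis runs along the pipe, at the start slanting 45 degrees upwards out of the stand.
- steel_pipe_mid (a point): Centre of the steel-coloured heat pipe, same size as the copper one, in the other stand; to be left alone.
- stand_a: White plastic stand that holds the copper pipe: free on the table, only about 0.15 kg. Origin under the centre of its base plate (120 mm in x, 85 mm in y, 8 mm thick). A square sleeve, inside 23 x 23 mm and 50 mm deep, outside 29 mm, leans 45 degrees from upright towards the stand's +x; the pipe stands on its floor, about 1.5 mm of play each side. With the pipe home its centre is 13 mm in x from the origin, at 90 mm height, and 30 mm along the axis from the sleeve's mouth.
- stand_b: The same kind of stand, holding the steel pipe; not to be disturbed.
- stand_a_mouth (a point): Centre of the mouth of stand_a's sleeve, 69 mm above the table; axes as the stand's.
- stand_b_mouth (a point): Centre of the mouth of stand_b's sleeve.
- flask: White-capped jar, 60 mm across, 130 mm tall, bystander; origin under its centre.
- spanner: Steel spanner 160 mm long lying on the table, bystander.
- driver: Screwdriver 180 mm long lying on the table, bystander.
- mug: Blue mug 80 mm across, 90 mm tall, bystander; origin under its centre.
Mind the look-alikes: they are no part of the job. Of the things like the part that bears copper_pipe_mid, leave any that is green; of the rest the smaller one is meant.

How it is judged:
By the outcome, as a careful person would: the job done as asked, in the order asked, and still so for the second after the job is handed in, with the robot touching nothing.
It also fails if it takes over 66 s, if anything falls off the work surface, if the arm or the gripper's body presses on something with over 40 N, if the wrist force passes 120 N, or if a joint passes its speed limit or range.

## Working session

There is one attempt and no reset: what is moved stays moved. The work goes in short steps, Python scripts to look and compute and a tool call to move; the robot and the scene stay as the last step left them, time stands still between calls to the robot, and variables do not carry over. Pictures are saved under pics/ and viewed, about 8 in all and at most 12, crops included, and the job is handed in when it is done.

Besides the shell and the picture viewer there is one more tool, called after "Call:" as a command line: name --pt "numbers of a row" for each row, then --argument value for the rest. step_arm: Moves the arm, as the interface text tells. Its arguments: {"type":"object","properties":{"deltas":{"type":"array"},"newtons":{"type":"number"}},"required":["deltas"]}

```bash
mkdir -p pics; cat > h.py <<'E'
import numpy as np, cv2
from scipy.spatial.transform import Rotation as R
from cell import monitor, read_camera, camera_model, env, regions_of
np.set_printoptions(precision=4,suppress=True)
def rot(a): return R.from_euler('xyz',a,degrees=True).as_matrix()
def cloud(depth,m):
    # world points for every pixel
    v,u=np.mgrid[:480,:640]
    p=np.stack([(u-m['cx'])/m['fx']*depth,(v-m['cy'])/m['fy']*depth,depth],-1)
    A=np.array(m['attitude'],float)
    A=A if A.shape==(3,3) else rot(A)
    return p@A.T+np.array(m['xyz'])
def proj(p,m):
    A=np.array(m['attitude'],float); A=A if A.shape==(3,3) else rot(A)
    q=(np.atleast_2d(p)-np.array(m['xyz']))@A
    return np.c_[q[:,0]/q[:,2]*m['fx']+m['cx'],q[:,1]/q[:,2]*m['fy']+m['cy']]
def shot(name,fn=None):
    m=camera_model(name); im,d=read_camera(name)
    if fn: cv2.imwrite('pics/'+fn,im[:,:,::-1])
    np.savez('last_'+name,im=im,d=d)
    return im,d,m,cloud(d,m)
E
python3 - <<'E'
from h import *
s=monitor.get_obs(); print(s)
for c in ('scene','top'):
    im,d,m,P=shot(c,c+'0.png'); print(c,m)
    for t in ['carrier','lever_grip','carrier_seat','copper_pipe_mid','stand_a','flask','mug','spanner','driver','steel_pipe_mid']:
        for r in regions_of(c,t):
            k=r['pixels']&(d>0)
            if r['p']>.2: print(c,t,round(r['p'],2),np.round(r['pixel']),r['pixels'].sum(),np.median(P[k],0),P[k].min(0),P[k].max(0),im[k].mean(0).round())
E
```

```text
{'time_s': 0.0, 'qpos': array([65.2654, 18.4395, -4.0159, 83.1758,  1.2959, 78.5405, -3.2612]), 'joint_velocities': array([-0.0703, -0.0262,  0.0399,  0.0505, -0.1276,  0.0493, -0.0747]), 'effort': array([ -0.0005, -49.1293,  -0.4041, -31.2528,  -0.064 ,   0.0438,
         0.0002]), 'tool_pos': array([ 0.28  , -0.586 ,  0.2404]), 'tool_rot': array([-176.5793,   89.8893,  118.9643]), 'force': array([-0.7946,  0.4756,  0.3139]), 'wrist_torque': array([-0.0286,  0.021 , -0.0097]), 'grip_width': 0.08680343017349665}
scene {'fx': 444.30942413864244, 'fy': 444.30942413864244, 'cx': 324.8887584873985, 'cy': 241.69640348684285, 'xyz': array([1.0527, 0.269 , 1.0241]), 'attitude': array([-146.1531,    0.9823,  113.5247])}
scene carrier 0.91 [367. 255.] 1207 [0.4976 0.1244 0.1132] [ 0.2913 -0.0012 -0.003 ] [0.5363 0.2047 0.1678] [178. 158. 142.]
scene carrier 0.68 [362. 273.] 4634 [0.5102 0.1247 0.0151] [ 0.3613 -0.041  -0.0033] [0.5644 0.2485 0.1657] [134. 144. 152.]
scene lever_grip 0.85 [370. 253.] 1176 [0.4969 0.1278 0.1136] [ 0.2936 -0.0109 -0.003 ] [0.5353 0.2043 0.1678] [176. 157. 139.]

[... 3345 characters left out ...]
 [ 0.3028 -0.0726 -0.0012] [ 0.4439 -0.0362  0.0125] [185. 193. 205.]
top mug 0.64 [161. 186.] 1304 [0.6457 0.4109 0.0401] [ 0.6033  0.3587 -0.0032] [0.6831 0.473  0.0932] [ 76. 107. 141.]
top spanner 0.86 [356. 305.] 531 [ 0.3646 -0.0576  0.0061] [ 0.3003 -0.0742 -0.007 ] [ 0.4565 -0.0362  0.0131] [182. 190. 202.]
top driver 0.9 [180. 331.] 507 [0.2941 0.3614 0.0204] [ 0.2678  0.248  -0.0058] [0.3297 0.4236 0.03  ] [204.  86.  94.]
top steel_pipe_mid 0.71 [497. 215.] 426 [ 0.5849 -0.3657  0.1104] [ 0.5401 -0.3843  0.0056] [ 0.6351 -0.3541  0.148 ] [176. 181. 189.]
top steel_pipe_mid 0.29 [176. 332.] 415 [0.2917 0.3678 0.0217] [ 0.2678  0.2566 -0.0019] [0.3252 0.4173 0.03  ] [215.  76.  83.]
```

```bash
python3 - <<'E'
import cv2
t=cv2.imread('pics/top0.png'); s=cv2.imread('pics/scene0.png')
cv2.imwrite('pics/topc.png',cv2.resize(t[150:370,200:560],(800,489),interpolation=cv2.INTER_CUBIC))
E
```

```text
(no output)
```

View pics/scene0.png

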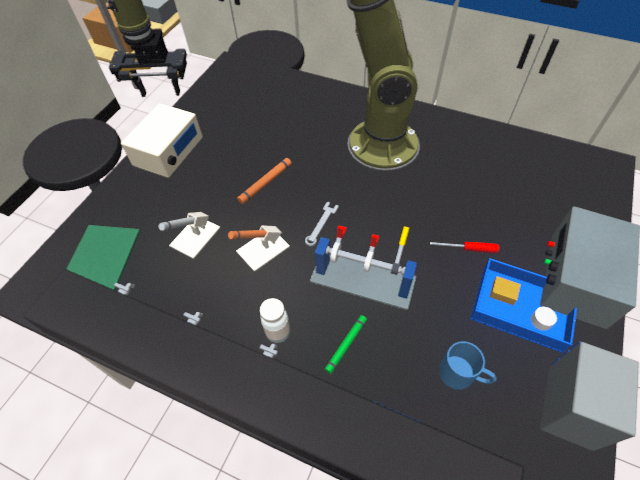

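View pics/topc.png

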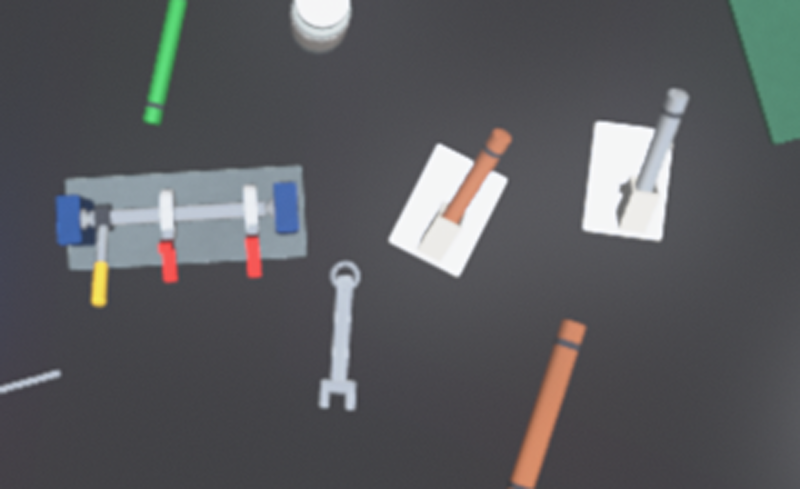

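Scene picture: candidates for the copper pipe are the one in the white stand (242,234), a longer copper bar lying flat (266,181; about 200 mm+) and a green bar (344,341). The description picks the stand's pipe (not green, smaller). In the top crop the lever (yellow) and red Vs lean towards the robot, and the stand at top (396,244) holds the copper pipe.

```bash
cat > geo.py <<'E'
from h import *
def fit_pipe(Q,rad=0.010,half=None):
    """axis of a cylinder from surface points seen from one side"""
    from scipy.optimize import least_squares
    c=np.median(Q,0); d=np.linalg.svd(Q-c)[2][0]; d*=np.sign(d[2]) or 1
    def f(p):
        a=p[3:]/np.linalg.norm(p[3:]); w=Q-p[:3]; return np.linalg.norm(w-np.outer(w@a,a),axis=1)-rad
    r=least_squares(f,np.r_[c-[0,0,rad],d],loss='soft_l1',f_scale=.002)
    a=r.x[3:]/np.linalg.norm(r.x[3:]); s=(Q-r.x[:3])@a
    return r.x[:3],a,s,np.median(np.abs(f(r.x)))
def hsv(im): return cv2.cvtColor(im,cv2.COLOR_RGB2HSV).astype(int)
def box(P,lo,hi): return ((P>lo)&(P<hi)).all(-1)
E
python3 - <<'E'
from geo import *
for c in ('scene','top'):
    z=np.load(f'last_{c}.npz'); im,d=z['im'],z['d']; m=camera_model(c); P=cloud(d,m); H=hsv(im); ok=d>0
    car=ok&box(P,[.35,-.06,-.01],[.62,.27,.25]); sat=H[...,1]>120
    hue=H[...,0]
    Y=car&sat&(hue>18)&(hue<35); Rd=car&sat&((hue<8)|(hue>172)); B=car&sat&(hue>100)&(hue<130)&(P[...,2]>.03)
    for n,k in(('Y',Y),('R',Rd),('B',B)):
        q=P[k]; print(c,n,k.sum())
        parts=[q] if n=='Y' else [q[q[:,1]<.11],q[q[:,1]>=.11]]
        for x in parts: print('  med',np.median(x,0),'lo',np.percentile(x,3,axis=0),'hi',np.percentile(x,97,axis=0))
    q=P[Y]; print('lever fit',*fit_pipe(q,.007)[:2],fit_pipe(q,.007)[3])
    sh=car&(P[...,2]>.09)&(P[...,2]<.115)&(H[...,1]<60)&(P[...,0]>.47); x=P[sh]; 
    cc,a,s,e=fit_pipe(x,.008); print('shaft',cc,a,e,sh.sum(),'yaw of y-axis',np.degrees(np.arctan2(a[1],a[0])))
    bed=car&(P[...,2]>.004)&(P[...,2]<.02)&(H[...,1]<90)
    r=cv2.minAreaRect(P[bed][:,:2].astype(np.float32)*1000); print('bed',r)
    # copper
    k=ok&box(P,[.45,-.25,.07],[.65,-.11,.2])&(hue<16)&(H[...,1]>90)
    cc,a,s,e=fit_pipe(P[k]); top=cc+a*np.percentile(s,98); print('pipe',cc,a,e,k.sum(),'yaw',np.degrees(np.arctan2(a[1],a[0])),'elev',np.degrees(np.arcsin(a[2])),'top',top,'mid',top-.08*a)
    k=ok&box(P,[.40,-.26,.004],[.62,-.08,.013])&(H[...,1]<60)&(H[...,2]>180)
    r=cv2.minAreaRect(P[k][:,:2].astype(np.float32)*1000); print('plate',r,k.sum(),cv2.boxPoints(r).tolist())
E
```

```text
scene Y 114
  med [0.4327 0.1863 0.1505] lo [0.4135 0.1794 0.1361] hi [0.4505 0.1931 0.1649]
scene R 186
  med [0.475  0.0412 0.1386] lo [ 0.3528  0.0078 -0.0015] hi [0.483  0.1062 0.161 ]
  med [0.4711 0.1241 0.1426] lo [ 0.3708  0.1109 -0.0004] hi [0.4761 0.1291 0.162 ]
scene B 679
  med [0.5286 0.0125 0.1068] lo [ 0.4923 -0.0015  0.0348] hi [0.5383 0.021  0.1175]
  med [0.5153 0.2275 0.1124] lo [0.4727 0.2166 0.0361] hi [0.5194 0.2383 0.1175]
lever fit [0.4437 0.1864 0.1743] [0.4205 0.0033 0.9073] 0.005537341791122304
shaft [ 0.7445 -2.6194  0.0603] [-0.0875  0.9961  0.0152] 0.0020410810174311313 576 yaw of y-axis 95.01865371068541
bed ((484.9351806640625, 104.69274139404297), (269.5535888671875, 329.55194091796875), 0.09776415675878525)
pipe [ 0.7763 -0.293   0.3279] [ 0.676  -0.3241  0.6618] 0.0007885928793245952 268 yaw -25.617839218461516 elev 41.43668900053476 top [ 0.5877 -0.2026  0.1433] mid [ 0.5336 -0.1767  0.0904]
plate ((515.53271484375, -166.50601196289062), (87.65807342529297, 131.97406005859375), 63.46854019165039) 882 [[436.9169006347656, -176.24368286132812], [554.
[... 636 characters left out ...]
13015
shaft [ 0.6321 -1.367   0.0645] [-0.0876  0.9959  0.0242] 0.0019423625558187313 630 yaw of y-axis 95.02923870892668
bed ((485.12884521484375, 104.85887145996094), (269.6361389160156, 329.6480407714844), 0.017215203493833542)
pipe [ 0.7527 -0.2837  0.3004] [ 0.6799 -0.3302  0.6548] 0.0011539985364761463 311 yaw -25.903470662074216 elev 40.90372100492972 top [ 0.5863 -0.2029  0.1402] mid [ 0.5319 -0.1765  0.0878]
plate ((517.990966796875, -170.01129150390625), (85.49297332763672, 119.7621841430664), 64.40068817138672) 1062 [[445.51824951171875, -182.68856811523438], [553.5243530273438, -234.434814453125], [590.4636840820312, -157.33401489257812], [482.45758056640625, -105.5877685546875]]
```

```bash
cat > go.py <<'E'
from h import *
import sys
def axes():
    s=monitor.get_obs(); return s,rot(s['tool_rot'])
def delta(p,yaw=None,base=None):
    """shift in tool axes and turn to bring TCP to p with jaw axis (mod 180) at yaw"""
    s,A=axes(); d=A.T@(np.array(p)-s['tool_pos']); t=0
    if yaw is not None:
        cur=np.degrees(np.arctan2(A[1,2],A[0,2])); t=-((yaw-cur+90)%180-90)
    return np.r_[d,t]
if __name__=='__main__':
    s,A=axes(); print('t',s['time_s'],'tcp',s['tool_pos'],'jaw yaw',np.degrees(np.arctan2(A[1,2],A[0,2])),'x',A[:,0],'y',A[:,1],'F',s['force'],'w',s['grip_width'],'q',s['qpos'])
    for a in sys.argv[1:]:
        v=[float(x) for x in a.split(',')]; print(a,delta(v[:3],v[3] if len(v)>3 else None))
E
python3 go.py .5,-.2,.26,5 .4319,.1859,.26,5 .4319,.1859,.154,5
```

```text
t 1.1 tcp [ 0.2802 -0.5865  0.2416] jaw yaw -64.45387108782587 x [-0. -0. -1.] y [ 0.9022  0.4312 -0.0001] F [ 0.0659  0.063  -0.1267] w 0.086969118403154 q [65.2654 18.3941 -4.0164 83.1082  1.2952 78.5418 -3.2576]
.5,-.2,.26,5 [ -0.0185   0.3649  -0.2539 -69.4539]
.4319,.1859,.26,5 [ -0.0185   0.4699  -0.6315 -69.4539]
.4319,.1859,.154,5 [  0.0875   0.4699  -0.6315 -69.4539]
```

Call:
step_arm --pt "1 -0.018 0.052 -0.036 -10" --pt "1 -0.018 0.104 -0.072 -20" --pt "1 -0.018 0.156 -0.109 -30" --pt "1 -0.018 0.208 -0.145 -40" --pt "1 -0.018 0.261 -0.181 -50" --pt "1 -0.018 0.313 -0.217 -60" --pt "1 -0.018 0.365 -0.254 -69.4" --pt "1 -0.018 0.38 -0.31 -69.4" --pt "1 -0.018 0.396 -0.364 -69.4" --pt "1 -0.018 0.412 -0.42 -69.4" --pt "1 -0.018 0.428 -0.478 -69.4" --pt "1 -0.018 0.44 -0.52 -69.4" --newtons 10

```text
time_s: 2.6
tool_pos: [0.4523, 0.0753, 0.2599]
tool_rot: [-35.1, 89.9, -30.0]
force: [0.2, -0.4, -0.1]
grip_width: 0.0872
```

```bash
python3 go.py .4319,.1859,.26,5 .4319,.1859,.154,5
```

```text
t 2.6 tcp [0.4523 0.0753 0.2599] jaw yaw 5.081025667050999 x [ 0.0011 -0.0007 -1.    ] y [-0.0886  0.9961 -0.0008] F [ 0.2486 -0.4011 -0.0942] w 0.08724806773551715 q [ 31.8184  -5.4661 -41.4252 106.0759  -3.645   77.993   -3.6408]
.4319,.1859,.26,5 [-0.0002  0.112  -0.0105  0.081 ]
.4319,.1859,.154,5 [ 0.1058  0.1121 -0.0106  0.081 ]
```

Call:
step_arm --pt "1 0 0.056 -0.005 0" --pt "1 0 0.112 -0.0105 0" --pt "1 0 0.112 -0.0105 0"

```text
time_s: 2.98
tool_pos: [0.4312, 0.1882, 0.2601]
tool_rot: [42.9, 89.9, 48.4]
force: [0.0, -0.7, -0.3]
grip_width: 0.0871
```

```bash
python3 - <<'E'
from geo import *
im,d,m,P=shot('wrist','w1.png'); H=hsv(im)
s=monitor.get_obs(); print(s['tool_pos'],m['xyz'],m['attitude'])
k=(d>0)&(H[...,1]>120)&(H[...,0]>18)&(H[...,0]<35)&(P[...,2]>.08); q=P[k]
o=np.array([.503,.0837,.1]); X=np.array([.9962,.0872,0]);Y=np.array([-.0872,.9962,0])
c=lambda q: np.c_[(q-o)@X,(q-o)@Y,(q-o)[:,2]]
if len(q): print(k.sum(),'lever',np.median(c(q),0),np.percentile(c(q),[2,98],axis=0))
hue=H[...,0]
k=(d>0)&(H[...,1]>120)&(hue>100)&(hue<130)&(P[...,2]>.10); q=c(P[k]); 
for z in (q[q[:,1]<30e-3],q[q[:,1]>30e-3]):
    if len(z): print('ped',len(z),z.mean(0),np.percentile(z,[2,98],axis=0))
E
```

```text
[0.4322 0.1851 0.2598] [0.4239 0.2618 0.4033] [164.1395  -0.0894   5.4376]
9332 lever [-0.0348  0.1336  0.2377] [[-0.111   0.1063  0.0443]
 [ 0.002   0.1453  0.2419]]
ped 1919 [-0.001   0.1439  0.0142] [[-0.0242  0.1322  0.0029]
 [ 0.0237  0.1547  0.0153]]
```

View pics/w1.png

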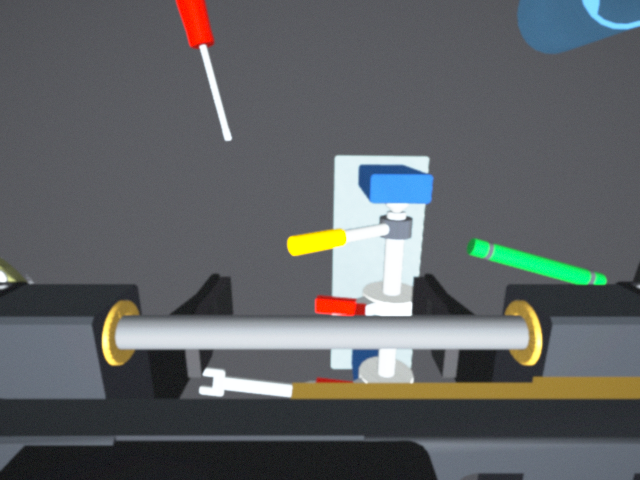

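Wrist view: yellow lever grip at (317,241) points towards the robot between the open fingers; pedestal at (400,188) agrees with the computed axis within 2 mm. Descend and push.

Call:
step_arm --pt "1 0.04 0.001 0 0" --pt "1 0.08 0.001 0 0" --pt "1 0.106 0.001 0 0" --pt "1 0.106 0.001 0.008 0" --pt "1 0.106 0.001 0.018 0" --pt "1 0.104 0.001 0.028 0" --pt "1 0.098 0.001 0.038 0" --pt "1 0.092 0.001 0.048 0" --pt "1 0.086 0.001 0.056 0" --pt "1 0.08 0.001 0.061 0" --pt "1 0.08 0.001 0.061 0"

```text
time_s: 4.4
tool_pos: [0.4886, 0.1886, 0.1843]
tool_rot: [-156.9, 89.2, -151.9]
force: [-25.7, -8.7, 39.9]
grip_width: 0.0871
```

Call:
step_arm --pt "0.5 0 0 0 0" --pt "0.2 0 0 0 0" --pt "0 0 0 0 0" --pt "-0.3 0 0 0 0" --pt "-0.6 0 0 0 0" --pt "-0.9 0 0 0 0" --pt "-0.9 0 0 0 0" --pt "-0.9 0 0 0 0"

```text
time_s: 5.4
tool_pos: [0.4887, 0.1885, 0.1844]
tool_rot: [-155.5, 89.2, -150.6]
force: [-25.2, -8.7, 38.8]
grip_width: 0.0869
```

```bash
python3 go.py .4935,.191,.18,5; python3 - <<'E'
from geo import *
o=np.array([.503,.0837,.1]); X=np.array([.9962,.0872,0]);Y=np.array([-.0872,.9962,0])
c=lambda q: np.c_[(q-o)@X,(q-o)@Y,(q-o)[:,2]]
im,d,m,P=shot('scene','s2.png'); H=hsv(im);hue=H[...,0];ok=d>0
k=ok&box(P,[.4,0,.12],[.58,.16,.25])&(H[...,1]>120)&((hue<8)|(hue>172)); q=c(P[k])
for z in (q[q[:,1]<.0],q[q[:,1]>.0]): print(len(z),np.median(z,0),np.percentile(z,[3,97],axis=0))
cv2.imwrite('pics/s2c.png',cv2.resize(im[190:320,290:450,::-1],(800,650))[:600])
E
```

```text
t 5.4 tcp [0.4887 0.1885 0.1844] jaw yaw 4.973762835112082 x [-0.0124 -0.007  -0.9999] y [-0.0868  0.9962 -0.0059] F [-25.1963  -8.6832  38.8431] w 0.08694131617059812 q [ 22.253   10.5562 -50.6157 103.2673   8.6347  71.0137 -25.8515]
.4935,.191,.18,5 [ 0.0043  0.0021  0.0051 -0.0262]
101 [-0.0263 -0.04    0.0473] [[-0.047  -0.0471  0.0386]
 [ 0.0012 -0.0356  0.0708]]
96 [-0.0266  0.0431  0.0474] [[-0.0487  0.0368  0.0413]
 [ 0.002   0.0483  0.0719]]
```

View pics/s2c.png

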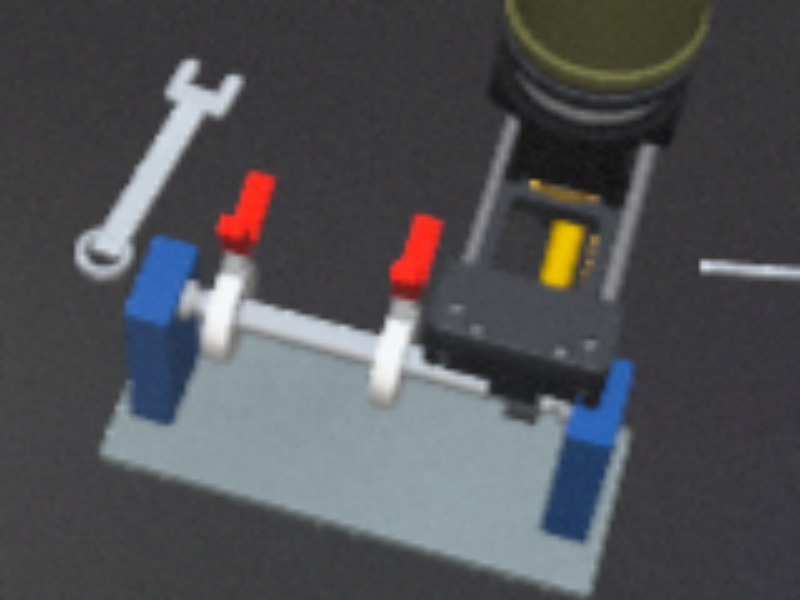

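The crop shows the lever end stuck against the near finger: self-locking pad friction (force points along the lever). Relieve it by backing off, then push with the tool rising faster than the lever end.

Call:
step_arm --pt "1 -0.003 0 -0.003 0" --pt "1 -0.006 0 -0.006 0" --pt "1 -0.006 0 -0.012 0"

```text
time_s: 5.82
tool_pos: [0.4832, 0.1883, 0.1868]
tool_rot: [13.2, 89.8, 18.1]
force: [-0.7, -0.4, 0.2]
grip_width: 0.0869
```

```bash
python3 go.py; python3 - <<'E'
from geo import *
o=np.array([.503,.0837,.1]); X=np.array([.9962,.0872,0]);Y=np.array([-.0872,.9962,0])
c=lambda q: np.c_[(q-o)@X,(q-o)@Y,(q-o)[:,2]]
im,d,m,P=shot('wrist','w2.png'); H=hsv(im);hue=H[...,0];ok=d>0
k=ok&(H[...,1]>120)&(hue>18)&(hue<35)&(P[...,2]<.215); q=c(P[k]); print(k.sum(),np.median(q,0),np.percentile(q,[3,97],axis=0))
E
```

```text
t 5.825 tcp [0.4832 0.1883 0.1868] jaw yaw 4.885954653701767 x [ 0.0031  0.001  -1.    ] y [-0.0852  0.9964  0.0007] F [-0.7403 -0.4123  0.2028] w 0.08685366065529047 q [ 23.1942   8.6071 -50.8556 104.5399   7.1287  69.9607 -24.8897]
2146 [-0.0343  0.1128  0.0811] [[-0.0514  0.1038  0.0569]
 [-0.0214  0.1159  0.0945]]
```

View pics/w2.png

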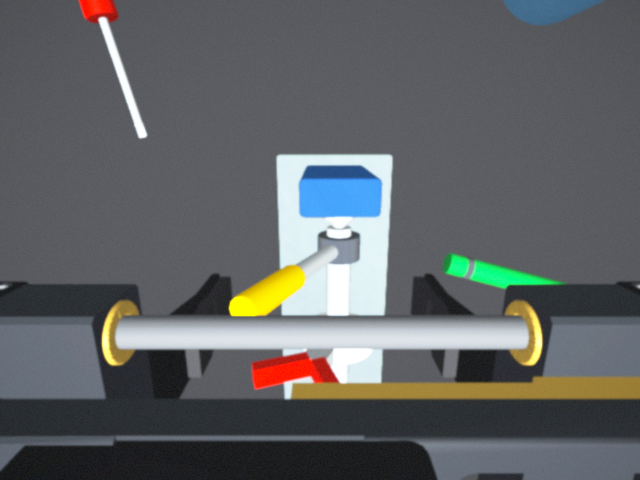

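Call:
step_arm --pt "1 -0.004 0.002 0.004 0" --pt "1 -0.008 0.002 0.008 0" --pt "0.8 -0.008 0.002 0.0095 0" --pt "0.6 -0.009 0.002 0.0095 0" --pt "0.4 -0.011 0.002 0.0095 0" --pt "0.2 -0.012 0.002 0.0095 0" --pt "0.0 -0.012 0.002 0.0095 0" --pt "-0.2 -0.012 0.002 0.0095 0"

```text
time_s: 6.88
tool_pos: [0.491, 0.191, 0.1975]
tool_rot: [-30.3, 90.0, -25.4]
force: [-3.4, 0.0, 1.8]
grip_width: 0.0414
```

Call:
step_arm --pt "-0.4 0.004 0 0 0" --pt "-0.6 0.006 0 0 0" --pt "-0.8 0.008 0 0 0" --pt "-0.9 0.008 0 0 0" --pt "-0.9 0.008 0 0 0" --pt "-0.9 0.008 0 0 0"

```text
time_s: 7.62
tool_pos: [0.4912, 0.191, 0.1893]
tool_rot: [9.0, 90.0, 13.9]
force: [0.6, 0.6, -3.3]
grip_width: 0.0134
```

```bash
python3 go.py;python3 - <<'E'
from geo import *
o=np.array([.503,.0837,.1]); X=np.array([.9962,.0872,0]);Y=np.array([-.0872,.9962,0])
c=lambda q: np.c_[(q-o)@X,(q-o)@Y,(q-o)[:,2]]
for cam in('scene','top'):
    im,d,m,P=shot(cam); H=hsv(im);hue=H[...,0];ok=d>0
    k=ok&box(P,[.4,0,.10],[.58,.16,.25])&(H[...,1]>120)&((hue<8)|(hue>172)); q=c(P[k])
    for z in (q[q[:,1]<.0],q[q[:,1]>.0]): print(cam,len(z),np.median(z,0),np.percentile(z,[3,97],axis=0))
E
```

```text
t 7.625 tcp [0.4912 0.191  0.1893] jaw yaw 4.936329350388768 x [ 0.0006  0.0001 -1.    ] y [-0.086   0.9963  0.0001] F [ 0.6426  0.5759 -3.3   ] w 0.013364650659423404 q [ 22.5067   9.9827 -50.7507 103.1598   8.1889  70.6377 -25.6059]
scene 123 [-0.006  -0.0406  0.0569] [[-0.0248 -0.0472  0.042 ]
 [ 0.0285 -0.0353  0.0672]]
scene 119 [-0.0065  0.0427  0.0581] [[-0.0257  0.0368  0.0437]
 [ 0.0294  0.0483  0.067 ]]
top 138 [ 0.0001 -0.0415  0.0561] [[-0.0288 -0.0466  0.042 ]
 [ 0.0264 -0.0365  0.0656]]
top 132 [-0.0001  0.043   0.0557] [[-0.0282  0.0375  0.0409]
 [ 0.0257  0.0478  0.066 ]]
```

Call:
step_arm --pt "-0.6 0 0 0 0" --pt "0 0 0 0 0" --pt "0.5 0 0 0 0" --pt "1 -0.01 0 0 0" --pt "1 -0.05 0 0 0" --pt "1 -0.08 0 0 0"

```text
time_s: 8.48
tool_pos: [0.4912, 0.1915, 0.2717]
tool_rot: [7.3, 89.9, 12.2]
force: [0.6, 0.0, -0.2]
grip_width: 0.0596
```

```bash
python3 go.py .5326,-.1765,.23,64.3; python3 - <<'E'
from geo import *
o=np.array([.503,.0837,.1]); X=np.array([.9962,.0872,0]);Y=np.array([-.0872,.9962,0])
c=lambda q: np.c_[(q-o)@X,(q-o)@Y,(q-o)[:,2]]
im,d,m,P=shot('top'); H=hsv(im);hue=H[...,0];ok=d>0
k=ok&box(P,[.4,0,.12],[.58,.16,.25])&(H[...,1]>120)&((hue<8)|(hue>172)); q=c(P[k])
for s in(-1,1):
    z=q[(q[:,0]*s>.014)]; print(len(z),z.mean(0),np.percentile(z[:,2],95))
k=ok&box(P,[.4,.16,.19],[.6,.22,.22])&(H[...,1]>120)&(hue>18)&(hue<35); print('lever top',c(P[k]).mean(0),k.sum())
E
```

```text
t 8.475 tcp [0.4912 0.1915 0.2717] jaw yaw 4.958685082966884 x [ 0.0014  0.0003 -1.    ] y [-0.0864  0.9963  0.0002] F [ 0.5516  0.0291 -0.2074] w 0.0596137167047287 q [ 24.0121   6.1501 -51.1392  96.5366   4.8879  79.5512 -22.8885]
.5326,-.1765,.23,64.3 [  0.0416  -0.3702   0.0094 -59.3413]
80 [-0.0226  0.0005  0.0597] 0.06460200689661023
68 [ 0.0208 -0.0004  0.0616] 0.06609175113087429
lever top [-0.0044  0.1066  0.0988] 1
```

Call:
step_arm --pt "1 0 -0.05 0.001 -10" --pt "1 0 -0.1 0.002 -20" --pt "1 0 -0.16 0.003 -30" --pt "1 0.005 -0.22 0.005 -40" --pt "1 0.01 -0.28 0.007 -50" --pt "1 0.02 -0.33 0.009 -59.3" --pt "1 0.03 -0.37 0.0094 -59.3" --pt "1 0.04 -0.37 0.0094 -59.3" --pt "1 0.04 -0.37 0.0094 -59.3"

```text
time_s: 9.65
tool_pos: [0.5319, -0.1757, 0.2291]
tool_rot: [62.7, 89.9, 126.9]
force: [-0.2, 0.9, 0.4]
grip_width: 0.087
```

```bash
python3 go.py; python3 - <<'E'
from geo import *
from go import delta
for cam in('wrist','scene','top'):
    im,d,m,P=shot(cam,'w3.png' if cam=='wrist' else None); H=hsv(im);hue=H[...,0]
    k=(d>0)&box(P,[.45,-.25,.075],[.65,-.11,.16])&(hue<16)&(H[...,1]>90)
    if k.sum()<30: print(cam,k.sum()); continue
    cc,a,s,e=fit_pipe(P[k]); top=cc+a*np.percentile(s,99); mid=top-.08*a
    print(cam,a,e,k.sum(),'yaw',np.degrees(np.arctan2(a[1],a[0])),'elev',np.degrees(np.arcsin(a[2])),'top',top,'mid',mid, 'at z=.089',cc+a*(.089-cc[2])/a[2], 'span',np.ptp(s))
    k=(d>0)&box(P,[.40,-.26,.004],[.62,-.08,.013])&(H[...,1]<60)&(H[...,2]>180)
    r=cv2.minAreaRect(P[k][:,:2].astype(np.float32)*1000); print('plate',r,k.sum())
E
```

```text
t 9.65 tcp [ 0.5319 -0.1757  0.2291] jaw yaw 64.27138166090334 x [-0.0011  0.0015 -1.    ] y [-0.9009  0.4341  0.0016] F [-0.157   0.8686  0.4143] w 0.0869669439644241 q [ 48.4118  10.7404 -36.7803  96.0331   6.5477  75.4987  74.7323]
wrist [ 0.6809 -0.3261  0.6558] 0.0003269397455189886 2802 yaw -25.591908208187238 elev 40.976725017405776 top [ 0.5786 -0.1989  0.1343] mid [ 0.5241 -0.1728  0.0818] at z=.089 [ 0.5316 -0.1764  0.089 ] span 0.10352039174316857
plate ((516.88623046875, -169.38525390625), (85.184814453125, 118.39248657226562), 64.23616027832031) 6353
scene [ 0.676  -0.3302  0.6587] 0.000854434638036139 261 yaw -26.0337165962771 elev 41.20297911897293 top [ 0.588 -0.203  0.143] mid [ 0.534  -0.1766  0.0903] at z=.089 [ 0.5326 -0.1759  0.089 ] span 0.11536908845860433
plate ((520.3251953125, -168.34317016601562), (86.06523895263672, 119.29434967041016), 64.97081756591797) 868
top [ 0.6666 -0.3354  0.6657] 0.0009361406883256537 88 yaw -26.70610219104852 elev 41.737746723569536 top [ 0.5598 -0.1912  0.1165] mid [ 0.5065 -0.1644  0.0633] at z=.089 [ 0.5322 -0.1773  0.089 ] span 0.07499940266959645
plate ((517.9344482421875, -170.07833862304688), (85.31391906738281, 119.04796600341797), 64.473876953125) 720
```

View pics/w3.png

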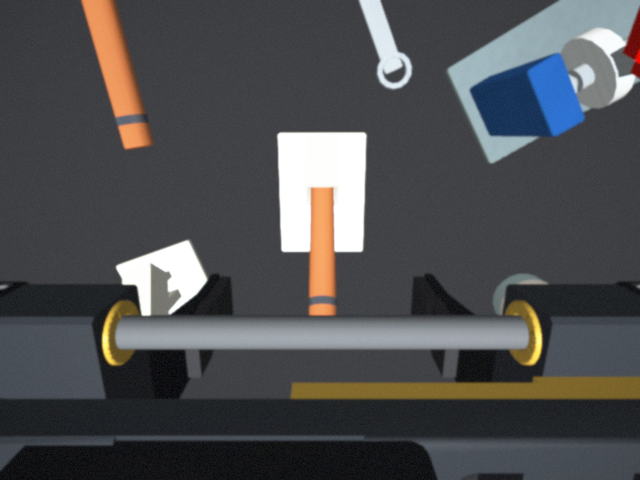

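Wrist view: copper pipe at (322,250) lies centred between the fingers, in the white stand plate (322,190); the long copper bar at (120,80) and green bar are elsewhere. Choice confirmed. Descend and close.

Call:
step_arm --pt "1 0.05 -0.001 -0.0006 0" --pt "1 0.09 -0.001 -0.0006 0" --pt "1 0.115 -0.001 -0.0006 0" --pt "1 0.128 -0.001 -0.0006 0" --pt "1 0.132 -0.001 -0.0006 0" --pt "0.3 0.132 -0.001 -0.0006 0" --pt "0 0.132 -0.001 -0.0006 0" --pt "-0.3 0.132 -0.001 -0.0006 0" --pt "-0.5 0.132 -0.001 -0.0006 0" --pt "-0.7 0.132 -0.001 -0.0006 0" --pt "-0.7 0.132 -0.001 -0.0006 0" --newtons 6

```text
time_s: 11.18
tool_pos: [0.5328, -0.1777, 0.0975]
tool_rot: [177.0, 90.0, -118.8]
force: [-0.1, -0.5, -0.1]
grip_width: 0.0351
```

Call:
step_arm --pt "-0.7 0 0 0 0" --pt "-0.7 0 0 0 0" --pt "-0.7 0 0 0 0" --newtons 12

```text
time_s: 11.55
tool_pos: [0.533, -0.1775, 0.0976]
tool_rot: [-50.2, 90.0, 14.1]
force: [-0.3, 0.3, 0.3]
grip_width: 0.0195
```

```bash
python3 go.py
```

```text
t 11.55 tcp [ 0.533  -0.1775  0.0976] jaw yaw 64.24745528444726 x [ 0.0003  0.0001 -1.    ] y [-0.9007  0.4345 -0.0002] F [-0.3271  0.2584  0.337 ] w 0.01947366858973896 q [ 46.4967  17.8903 -35.5202 104.3762  11.7208  61.3982  70.8862]
```

Call:
step_arm --pt "-0.7 -0.002 -0.0022 0 0" --pt "-0.7 -0.0047 -0.0052 0 0" --pt "-0.7 -0.008 -0.0089 0 0" --pt "-0.7 -0.0114 -0.0126 0 0" --pt "-0.7 -0.0147 -0.0163 0 0"

```text
time_s: 12.18
tool_pos: [0.5478, -0.1849, 0.1125]
tool_rot: [-108.5, 90.0, -44.3]
force: [-0.3, -1.1, -2.6]
grip_width: 0.0194
```

```bash
cat > chk.py <<'E'
from geo import *
im,d,m,P=shot('scene'); H=hsv(im)
k=(d>0)&box(P,[.40,-.26,.004],[.62,-.08,.013])&(H[...,1]<60)&(H[...,2]>180)
print('plate',cv2.minAreaRect(P[k][:,:2].astype(np.float32)*1000),k.sum())
k=(d>0)&box(P,[.40,-.26,.05],[.62,-.08,.1])&(H[...,1]<60)&(H[...,2]>180)
print('sleeve',np.median(P[k],0))
s=monitor.get_obs(); print(s['tool_pos'],s['force'],s['wrist_torque'],s['grip_width'])
E
python3 chk.py
```

```text
plate ((520.9884643554688, -168.95257568359375), (87.59690856933594, 119.25709533691406), 65.52936553955078) 759
sleeve [ 0.4802 -0.1384  0.0535]
[ 0.5486 -0.1853  0.1131] [ 0.814  -0.507  -1.6286] [ 0.0474 -0.2341 -0.0688] 0.01980088387477235
```

Call:
step_arm --pt "-0.7 -0.004 -0.0045 0 0" --pt "-0.7 -0.0087 -0.0096 0 0" --pt "-0.7 -0.0134 -0.0149 0 0" --pt "-0.7 -0.0181 -0.02 0 0" --pt "-0.7 -0.0228 -0.0253 0 0" --pt "-0.7 -0.0281 -0.0312 0 0" --pt "-0.7 -0.0348 -0.0386 0 0" --pt "-0.7 -0.0415 -0.046 0 0" --pt "-0.7 -0.0482 -0.0535 0 0" --pt "-0.7 -0.0549 -0.061 0 0"

```text
time_s: 13.48
tool_pos: [0.6029, -0.2115, 0.1676]
tool_rot: [-124.9, 90.0, -60.6]
force: [-0.4, 0.0, -2.5]
grip_width: 0.0197
```

```bash
python3 chk.py; python3 - <<'E'
from geo import *
z=np.load('last_scene.npz'); im,d=z['im'],z['d']; m=camera_model('scene'); P=cloud(d,m);H=hsv(im)
tcp=monitor.get_obs()['tool_pos']
k=(d>0)&box(P,tcp-.09,tcp+.09)&(H[...,0]<16)&(H[...,1]>90); cc,a,s,e=fit_pipe(P[k]); print(a,'elev',np.degrees(np.arcsin(a[2])),cc+a*s.min(),cc+a*s.max(),np.ptp(s),e)
E
```

```text
plate ((519.970458984375, -167.9925537109375), (86.41514587402344, 122.40387725830078), 64.4572982788086) 883
sleeve [ 0.5012 -0.1579  0.0659]
[ 0.6042 -0.2121  0.1686] [ 0.6963 -1.4006 -0.6708] [-0.0026 -0.3159  0.017 ] 0.01976748966307616
[-0.0236 -0.9527 -0.303 ] elev -17.63607943159832 [ 0.6511 -0.1878  0.2198] [ 0.6497 -0.2426  0.2024] 0.05746685481545326 0.0022914164272640905
```

Call:
step_arm --pt "-0.7 -0.01 -0.02 0.005 0" --pt "-0.7 -0.01 -0.05 0.03 0" --pt "-0.7 -0.005 -0.079 0.057 0" --pt "-0.7 0.03 -0.079 0.057 0" --pt "-0.7 0.06 -0.079 0.057 0" --pt "-0.7 0.08 -0.079 0.057 0" --pt "-0.7 0.09 -0.079 0.057 0" --pt "-0.7 0.09 -0.079 0.057 0"

```text
time_s: 14.52
tool_pos: [0.6982, -0.1944, 0.077]
tool_rot: [107.6, 90.0, 171.8]
force: [0.2, -0.1, -0.8]
grip_width: 0.0194
```

```bash
cat > pp.py <<'E'
from geo import *
im,d,m,P=shot('scene'); H=hsv(im); s=monitor.get_obs(); tcp=s['tool_pos']; A=rot(s['tool_rot'])
k=(d>0)&box(P,tcp-.1,tcp+.1)&(H[...,0]<16)&(H[...,1]>100)
n,l,st,_=cv2.connectedComponentsWithStats(k.astype(np.uint8)); Q=P[k]; 
L=(Q-tcp)@A   # in tool axes
L=L[(abs(L[:,2])<.02)]
f=np.polyfit(L[:,1],L[:,0],1); print('tcp',tcp,'F',s['force'],'w',s['grip_width'],'n',len(L),'elev',np.degrees(np.arctan(f[0])),'off at y=0 (down, surface)',f[1],'y range',L[:,1].min(),L[:,1].max(),'x',L[:,0].min(),L[:,0].max())
E
python3 pp.py
```

```text
tcp [ 0.6988 -0.1945  0.078 ] F [ 0.0125 -0.0943 -1.0467] w 0.019281040083205594 n 109 elev 39.799184320082645 off at y=0 (down, surface) 0.001573594059340701 y range -0.06378612756992809 0.07267815406284307 x -0.050730176142045544 0.07897793813590358
```

Call:
step_arm --pt "-0.7 0.006 0 0 0" --pt "-0.7 0.01 0 0 0" --pt "-0.7 0.0138 -0.004 0 0" --pt "-0.7 0.0175 -0.007 0 0" --pt "-0.7 0.0213 -0.0105 0 0" --newtons 6

```text
time_s: 15.2
tool_pos: [0.7081, -0.1989, 0.0556]
tool_rot: [150.6, 90.0, -145.2]
force: [0.0, -1.6, -1.3]
grip_width: 0.0198
```

```bash
python3 pp.py
```

```text
tcp [ 0.7081 -0.1992  0.0548] F [ 1.0329 -0.3564 -1.8676] w 0.0195401829808271 n 162 elev 27.800862883904127 off at y=0 (down, surface) -0.000684765159554009 y range -0.07234495583098982 0.07960236899056752 x -0.05951272990836524 0.057189110096824286
```

Call:
step_arm --pt "-0.7 0.006 -0.004 0 0" --pt "-0.7 0.0119 -0.0075 0 0" --pt "-0.7 0.0185 -0.0103 0 0" --pt "-0.7 0.025 -0.0127 0 0" --pt "-0.7 0.0295 -0.014 0 0" --pt "-0.7 0.0325 -0.0146 0 0" --pt "-0.7 0.0325 -0.0146 0 0"

```text
time_s: 16.12
tool_pos: [0.7207, -0.2051, 0.023]
tool_rot: [107.5, 90.0, 171.7]
force: [0.6, 0.8, -0.5]
grip_width: 0.0193
```

```bash
python3 pp.py
```

```text
tcp [ 0.7208 -0.2051  0.0233] F [-1.0518  1.6162 -1.5302] w 0.019534735319210465 n 140 elev 5.665487747341434 off at y=0 (down, surface) -0.0015571934357203126 y range -0.07674900913169076 0.08616441559041367 x -0.01154944738304228 0.02664053880999892
```

Call:
step_arm --pt "-0.7 0.002 0 0 0" --pt "-0.7 0.002 0 0 0"

```text
time_s: 16.42
tool_pos: [0.721, -0.2052, 0.0214]
tool_rot: [-104.5, 90.0, -40.3]
force: [0.3, 0.2, -1.5]
grip_width: 0.0196
```

Call:
step_arm --pt "-0.7 0 0 0 0" --pt "-0.7 -0.01 0 0 0" --pt "-0.7 -0.04 0 0 0" --pt "-0.7 -0.08 0 0 0" --pt "-0.7 -0.12 0 0 0" --pt "-0.7 -0.16 0.01 0.005 0" --pt "-0.7 -0.2 0.04 0.02 8" --pt "-0.7 -0.24 0.08 0.04 16" --pt "-0.7 -0.249 0.12 0.06 24" --pt "-0.7 -0.249 0.16 0.08 32" --pt "-0.7 -0.249 0.2 0.102 40" --pt "-0.7 -0.249 0.235 0.12 48" --newtons 12

```text
time_s: 17.92
tool_pos: [0.5603, 0.0071, 0.2714]
tool_rot: [-34.8, 89.9, -18.7]
force: [1.2, 0.1, -2.3]
grip_width: 0.0193
```

```bash
python3 go.py .5025,.0845,.27,5
```

```text
t 17.925 tcp [0.5603 0.0071 0.2714] jaw yaw 16.06940268949375 x [ 0.0013 -0.0005 -1.    ] y [-0.2768  0.9609 -0.0008] F [ 1.2117  0.0997 -2.2766] w 0.01929827656358344 q [ 27.0721   8.9338 -33.913   92.6683   5.0843  79.8652   8.6608]
.5025,.0845,.27,5 [ 0.0013  0.0903 -0.0341 11.0694]
```

Call:
step_arm --pt "-0.7 0.001 0.03 -0.011 4" --pt "-0.7 0.001 0.06 -0.022 8" --pt "-0.7 0.001 0.08 -0.03 11" --pt "-0.7 0.001 0.0903 -0.034 11" --pt "-0.7 0.001 0.0903 -0.034 11"

```text
time_s: 18.55
tool_pos: [0.5035, 0.0826, 0.2699]
tool_rot: [-38.8, 89.9, -33.5]
force: [-0.2, 0.1, -1.8]
grip_width: 0.0196
```

```bash
cat > pl.py <<'E'
from geo import *
import sys
o=np.array([.503,.0837,.1]); X=np.array([.9962,.0872,0]);Y=np.array([-.0872,.9962,0])
c=lambda q: np.c_[(q-o)@X,(q-o)@Y,(q-o)[:,2]]
s=monitor.get_obs(); tcp=s['tool_pos']; print('t',s['time_s'],'tcp',tcp,'car',c(tcp[None])[0],'F',s['force'],'T',s['wrist_torque'],'w',s['grip_width'])
for cam in sys.argv[1:]:
    im,d,m,P=shot(cam); H=hsv(im);hue=H[...,0]; C=c(P.reshape(-1,3)).reshape(P.shape)
    k=(d>0)&box(C,[-.03,-.12,tcp[2]-.14],[.03,.12,tcp[2]-.08])&(hue>4)&(hue<16)&(H[...,1]>90)
    q=C[k]; f=np.polyfit(q[:,1],q[:,2],1); g=np.polyfit(q[:,1],q[:,0],1)
    print(cam,k.sum(),'elev',np.degrees(np.arctan(f[0])),'z surf at 0',f[1],'x',g[1],'yaw err',np.degrees(np.arctan(g[0])),'y ends',np.percentile(q[:,1],[.5,99.5]))
    r=(d>0)&box(C,[-.04,-.06,.03],[.04,.06,.08])&(H[...,1]>120)&((hue<4)|(hue>174)); w=C[r]
    for z in (w[w[:,1]<0],w[w[:,1]>0]):
        if len(z): print('  V',len(z),z.mean(0),'y',np.percentile(z[:,1],[2,98]),'tips z -/+',[np.percentile(z[z[:,0]*sg>.014][:,2],80).round(4) if (z[:,0]*sg>.014).sum()>3 else None for sg in(-1,1)],'min z centre',z[:,2].min())
E
python3 pl.py scene top; python3 - <<'E'
import sys; sys.path.insert(0,'.')
import os; os.chdir('.')
import numpy as np,cv2
im=np.load('last_scene.npz')['im']; cv2.imwrite('pics/s4.png',cv2.resize(im[150:320,270:450,::-1],(630,595),interpolation=cv2.INTER_CUBIC))
E
```

```text
t 18.55 tcp [0.5035 0.0826 0.2699] car [ 0.0004 -0.0011  0.1699] F [-0.1561  0.0823 -1.7726] T [-0.0588 -0.1354  0.0317] w 0.01957251488492225
scene 309 elev -3.841042439406035 z surf at 0 0.17009214653231297 x 0.006211222128105507 yaw err -0.17943571837340067 y ends [-0.0759  0.0821]
  V 107 [ 0.0014 -0.0408  0.0549] y [-0.0473 -0.0355] tips z -/+ [np.float64(0.0605), np.float64(0.0665)] min z centre 0.03887364576570859
  V 119 [-0.0021  0.0428  0.0567] y [0.0366 0.0483] tips z -/+ [np.float64(0.0649), np.float64(0.067)] min z centre 0.0401774090456912
top 123 elev -5.478399774075786 z surf at 0 0.16784244054915545 x 0.0015150898785367829 yaw err 0.43119757322540436 y ends [-0.0771 -0.0445]
  V 52 [-0.0111 -0.0434  0.0571] y [-0.0468 -0.0385] tips z -/+ [np.float64(0.0625), np.float64(0.0663)] min z centre 0.04323217395176346
```

View pics/s4.png

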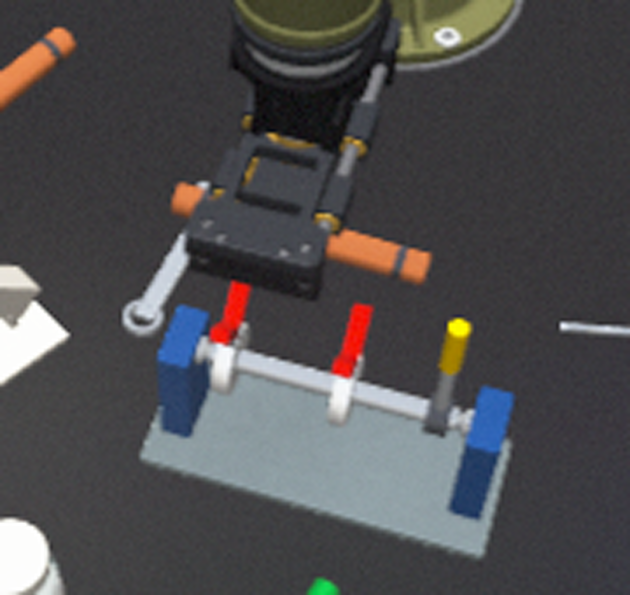

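```bash
python3 - <<'E'
from geo import *
o=np.array([.5025,.0845,.1]); X=np.array([.9962,.0872,0]);Y=np.array([-.0872,.9962,0]);Z=np.array([0,0,1.])
for cam in('scene','top'):
    z=np.load(f'last_{cam}.npz'); im,d=z['im'],z['d']; m=camera_model(cam); P=cloud(d,m);H=hsv(im);hue=H[...,0]
    near=np.zeros(d.shape,bool); u,v=proj(o+.108*Y+.07*Z,m)[0].astype(int); near[v-25:v+25,u-25:u+25]=1
    k=near&(H[...,1]>110)&(hue>16)&(hue<36); vv,uu=np.nonzero(k); print(cam,'yellow',k.sum(),'centroid',uu.mean(),vv.mean(),'range',uu.min(),uu.max(),vv.min(),vv.max())
    for phi in(-4,0,4,8):
        f=np.radians(phi); D=-np.sin(f)*X+np.cos(f)*Z; ax=o+.108*Y+np.outer([.058,.103],D)
        th=np.linspace(0,2*np.pi,24); E=np.cross(D,Y); ring=(.007*(np.outer(np.cos(th),E)+np.outer(np.sin(th),Y)))
        q=proj(np.vstack([ax[0]+ring,ax[1]+ring]),m); hull=cv2.convexHull(q.astype(np.float32)); M=cv2.moments(hull)
        print('  phi',phi,M['m10']/M['m00'],M['m01']/M['m00'],q.min(0),q.max(0))
    # pedestal tops corner check
    q=proj(np.array([o+142e-3*Y+.014*Z,o-.077*Y+.014*Z]),m); print('  ped tops pred',q.ravel())
    b=(d>0)&(H[...,1]>120)&(hue>100)&(hue<130)&(P[...,2]>.109)&(P[...,2]<.12)&(abs(P[...,0]-.5)<.06)&(P[...,1]<.28)
    for s in (P[...,1]<.1,P[...,1]>.1):
        vv,uu=np.nonzero(b&s); print('  ped seen',uu.mean() if len(uu) else 0,vv.mean() if len(uu) else 0,len(uu))
E
```

```text
scene yellow 111 centroid 399.56756756756755 248.34234234234233 range 395 404 241 256
  phi -4 398.5667681979533 250.9721431807835 [394.4462 243.4653] [402.7991 258.5633]
  phi 0 399.1540718081724 248.92799775748003 [394.8759 240.9492] [403.5423 256.9998]
  phi 4 399.71581157557785 246.99318443341596 [395.2912 238.5914] [404.2497 255.4957]
  phi 8 400.2490267587203 245.17783161811 [395.6897 236.404 ] [404.9173 254.0591]
  ped tops pred [409.7937 268.0902 322.0524 244.374 ]
  ped seen 321.5086705202312 246.0520231213873 173
  ped seen 409.3478260869565 270.07608695652175 184<stdin>:6: RuntimeWarning: Mean of empty slice.
  ret = ret.dtype.type(ret / rcount)
Traceback (most recent call last):
ValueError: zero-size array to reduction operation minimum which has no identity
```

```bash
python3 - <<'E'
from geo import *
o=np.array([.5025,.0845,.1]); X=np.array([.9962,.0872,0]);Y=np.array([-.0872,.9962,0]);Z=np.array([0,0,1.])
im,d,m,P=shot('wrist','w5.png'); H=hsv(im);hue=H[...,0]
C=np.stack([(P-o)@X,(P-o)@Y,(P-o)@Z],-1)
k=(d>0)&(H[...,1]>110)&(hue>16)&(hue<36)&box(C,[-.04,.09,.04],[.04,.13,.12]); q=C[k]
print('yellow',k.sum(),q.mean(0)); 
for a,b in((.04,.07),(.07,.09),(.09,.101),(.101,.107)):
    z=q[(q[:,2]>a)&(q[:,2]<b)]
    if len(z)>5: print(a,b,len(z),'x mid',(z[:,0].min()+z[:,0].max())/2,'y mid',(z[:,1].min()+z[:,1].max())/2)
k=(d>0)&(H[...,1]>110)&(hue>100)&(hue<130)&box(C,[-.05,.1,.008],[.05,.18,.02]); q=C[k]; print('ped top',k.sum(),np.percentile(q,[1,99],axis=0))
k=(d>0)&(H[...,1]<80)&box(C,[-.02,.05,-.02],[.02,.1,.02]); q=C[k]; print('shaft',k.sum(),np.percentile(q[:,0],[2,98]) if len(q) else 0)
E
```

```text
yellow 781 [-0.0022  0.1062  0.0969]
0.04 0.07 46 x mid -0.000971139695335924 y mid 0.10338597794663018
0.07 0.09 100 x mid -0.001382587136403145 y mid 0.10421081971484386
0.09 0.101 91 x mid -0.0025683521073287885 y mid 0.10694010131136555
0.101 0.107 544 x mid -0.002889894586012573 y mid 0.10761730137423825
ped top 2288 [[-0.0226  0.13    0.0102]
 [ 0.0254  0.1529  0.0156]]
shaft 263 [-0.0087  0.0122]
```

View pics/w5.png

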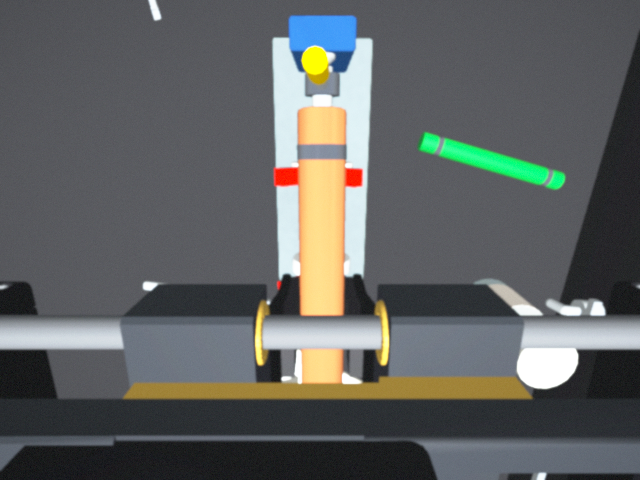

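Wrist view: pipe (322,250) is in line with the carrier, and the lever end (315,60) sits ~4 mm left of the pedestal centre (322,40). The carrier still leans about 2.3°. Nudge the lever the rest with the outside of the closed finger before laying the pipe.

Call:
step_arm --pt "-0.7 0 0.03 -0.012 0" --pt "-0.7 0 0.06 -0.025 0" --pt "-0.7 0 0.09 -0.038 0" --pt "-0.7 0 0.11 -0.0458 0" --pt "-0.7 0.03 0.11 -0.0458 0" --pt "-0.7 0.06 0.11 -0.0458 0" --pt "-0.7 0.075 0.11 -0.0458 0" --pt "-0.7 0.075 0.11 -0.0458 0"

```text
time_s: 19.7
tool_pos: [0.4477, 0.187, 0.1936]
tool_rot: [177.2, 89.9, -177.6]
force: [-0.0, -0.9, -2.3]
grip_width: 0.0196
```

Call:
step_arm --pt "-0.7 0 0 0.004 0" --pt "-0.7 0 0 0.008 0" --pt "-0.7 0 0 0.011 0" --pt "-0.7 0 0 0.013 0" --pt "-0.7 0 0 0.0135 0"

```text
time_s: 20.32
tool_pos: [0.4615, 0.1888, 0.1944]
tool_rot: [148.7, 90.0, 153.9]
force: [-0.9, 0.9, -2.2]
grip_width: 0.0194
```

```bash
python3 pl.py;python3 pl.py
```

```text
t 20.325 tcp [0.4615 0.1888 0.1944] car [-0.0322  0.1084  0.0944] F [-0.9241  0.9314 -2.1845] T [-0.0221 -0.1048  0.0467] w 0.019390183631488696
t 20.325 tcp [0.4615 0.1888 0.1944] car [-0.0322  0.1084  0.0944] F [-0.9241  0.9314 -2.1845] T [-0.0221 -0.1048  0.0467] w 0.019390183631488696
```

Call:
step_arm --pt "-0.7 0 0 0.001 0" --pt "-0.7 0 0 0.0018 0" --pt "-0.7 0 0 0.0018 0"

```text
time_s: 20.7
tool_pos: [0.4631, 0.1889, 0.1943]
tool_rot: [-127.7, 90.0, -122.5]
force: [-0.1, -0.4, -2.0]
grip_width: 0.0194
```

Call:
step_arm --pt "-0.7 0 0 -0.01 0" --pt "-0.7 0 0 -0.015 0" --pt "-0.7 -0.04 0 -0.015 0" --pt "-0.7 -0.076 0 -0.015 0" --pt "-0.7 -0.076 -0.05 0.01 0" --pt "-0.7 -0.076 -0.1 0.032 0" --pt "-0.7 -0.076 -0.109 0.032 0" --pt "-0.7 -0.076 -0.109 0.032 0"

```text
time_s: 21.7
tool_pos: [0.5045, 0.0831, 0.2701]
tool_rot: [148.1, 90.0, 153.2]
force: [-0.0, 1.1, -1.9]
grip_width: 0.0196
```

```bash
cat > lev.py <<'E'
from geo import *
o=np.array([.5025,.0845,.1]); X=np.array([.9962,.0872,0]);Y=np.array([-.0872,.9962,0]);Z=np.array([0,0,1.])
im,d,m,P=shot('wrist','w6.png'); H=hsv(im);hue=H[...,0]
C=np.stack([(P-o)@X,(P-o)@Y,(P-o)@Z],-1)
k=(d>0)&(H[...,1]>110)&(hue>16)&(hue<36)&box(C,[-.04,.09,.04],[.04,.13,.12]); q=C[k]
for a,b in((.04,.07),(.07,.09),(.09,.101),(.101,.107)):
    z=q[(q[:,2]>a)&(q[:,2]<b)]
    if len(z)>5: print(a,b,len(z),'x mid',(z[:,0].min()+z[:,0].max())/2)
k=(d>0)&(H[...,1]>110)&(hue>100)&(hue<130)&box(C,[-.05,.1,.008],[.05,.18,.02]); q=C[k]; print('ped top',k.sum(),np.percentile(q,[1,99],axis=0)[:,0].mean())
E
python3 lev.py; python3 pl.py scene
```

```text
0.04 0.07 32 x mid 0.00020528427459675378
0.07 0.09 99 x mid -0.001443800896906051
0.09 0.101 90 x mid -0.0027973924418207624
0.101 0.107 539 x mid -0.002812132420583806
ped top 2324 0.0012640343376312153
t 21.75 tcp [0.5043 0.0844 0.2703] car [0.0014 0.0006 0.1703] F [-0.1467 -0.0939 -2.6311] T [ 0.0434 -0.0539  0.0186] w 0.01967890910506113
scene 307 elev -3.9621613286562303 z surf at 0 0.1707219146741277 x 0.007525416305117202 yaw err -0.3687168102162791 y ends [-0.0749  0.0838]
  V 103 [ 0.0016 -0.0408  0.0548] y [-0.0476 -0.0355] tips z -/+ [np.float64(0.0594), np.float64(0.0672)] min z centre 0.04087564474196545
  V 117 [-0.0023  0.0427  0.0566] y [0.0366 0.0484] tips z -/+ [np.float64(0.0636), np.float64(0.0661)] min z centre 0.037782348080617395
```

Call:
step_arm --pt "-0.7 0 0.04 -0.015 0" --pt "-0.7 0 0.08 -0.03 0" --pt "-0.7 0 0.107 -0.0426 0" --pt "-0.7 0.03 0.109 -0.0426 0" --pt "-0.7 0.06 0.109 -0.0426 0" --pt "-0.7 0.076 0.109 -0.0426 0" --pt "-0.7 0.076 0.109 -0.032 0" --pt "-0.7 0.076 0.109 -0.0295 0" --pt "-0.7 0.076 0.109 -0.0285 0"

```text
time_s: 22.92
tool_pos: [0.467, 0.1897, 0.195]
tool_rot: [72.4, 90.0, 77.6]
force: [-2.2, -0.5, -1.7]
grip_width: 0.0192
```

Call:
step_arm --pt "-0.7 0 0 0.001 0" --pt "-0.7 0 0 0.001 0"

```text
time_s: 23.18
tool_pos: [0.4679, 0.1897, 0.1949]
tool_rot: [14.2, 89.9, 19.5]
force: [-1.8, 0.1, -0.4]
grip_width: 0.0197
```

Call:
step_arm --pt "-0.7 0 0 0.001 0" --pt "-0.7 0 0 0.001 0"

```text
time_s: 23.42
tool_pos: [0.4688, 0.1895, 0.1945]
tool_rot: [-7.6, 90.0, -2.3]
force: [-0.8, 0.7, -0.1]
grip_width: 0.0196
```

Call:
step_arm --pt "-0.7 0 0 0.001 0" --pt "-0.7 0 0 0.001 0"

```text
time_s: 23.68
tool_pos: [0.4697, 0.1896, 0.1944]
tool_rot: [-15.3, 90.0, -10.1]
force: [-1.2, -0.0, 0.4]
grip_width: 0.0198
```

Call:
step_arm --pt "-0.7 0 0 0.001 0" --pt "-0.7 0 0 0.001 0"

```text
time_s: 23.92
tool_pos: [0.4707, 0.1896, 0.1943]
tool_rot: [-13.5, 90.0, -8.2]
force: [-1.3, -0.3, -0.1]
grip_width: 0.0197
```

Call:
step_arm --pt "-0.7 0 0 0.001 0" --pt "-0.7 0 0 0.001 0"

```text
time_s: 24.18
tool_pos: [0.4717, 0.1897, 0.1943]
tool_rot: [-58.0, 90.0, -52.8]
force: [-1.3, -0.2, 0.0]
grip_width: 0.0197
```

Call:
step_arm --pt "-0.7 0 0 -0.01 0" --pt "-0.7 0 0 -0.02 0" --pt "-0.7 -0.04 0 -0.02 0" --pt "-0.7 -0.076 0 -0.02 0" --pt "-0.7 -0.076 -0.05 0 0" --pt "-0.7 -0.076 -0.1 0.023 0" --pt "-0.7 -0.076 -0.109 0.023 0" --pt "-0.7 -0.076 -0.109 0.023 0"

```text
time_s: 25.18
tool_pos: [0.5039, 0.083, 0.2701]
tool_rot: [153.5, 90.0, 158.6]
force: [0.6, 0.3, -1.7]
grip_width: 0.0196
```

```bash
python3 lev.py; python3 pl.py scene
```

```text
0.04 0.07 35 x mid 0.0033255523956953713
0.07 0.09 101 x mid 0.003941255262768723
0.09 0.101 91 x mid 0.005044319700290093
0.101 0.107 524 x mid 0.005323492236049417
ped top 2306 0.0012985492672391834
t 25.225 tcp [0.5037 0.0844 0.2703] car [0.0007 0.0006 0.1703] F [ 0.0601  1.7021 -1.3495] T [ 0.0505 -0.1032 -0.0082] w 0.019485072648273455
scene 308 elev -3.7869468818659278 z surf at 0 0.17058134418716536 x 0.006624405685372701 yaw err -0.14108113084103965 y ends [-0.0747  0.0838]
  V 116 [ 0.0039 -0.0408  0.0548] y [-0.0472 -0.0354] tips z -/+ [np.float64(0.0647), np.float64(0.064)] min z centre 0.033171210992057415
  V 124 [0.0025 0.0429 0.0566] y [0.0365 0.0483] tips z -/+ [np.float64(0.0668), np.float64(0.0658)] min z centre 0.038996200660418506
```

Call:
step_arm --pt "-0.7 0 0.04 0.02 0" --pt "-0.7 0 0.08 0.04 0" --pt "-0.7 0 0.105 0.044 0" --pt "-0.7 0.03 0.108 0.044 0" --pt "-0.7 0.06 0.108 0.044 0" --pt "-0.7 0.075 0.108 0.044 0" --pt "-0.7 0.075 0.108 0.038 0" --pt "-0.7 0.075 0.108 0.034 0" --pt "-0.7 0.075 0.108 0.031 0" --pt "-0.7 0.075 0.108 0.028 0" --pt "-0.7 0.075 0.108 0.0276 0"

```text
time_s: 26.65
tool_pos: [0.5229, 0.1937, 0.1964]
tool_rot: [7.9, 89.8, 13.2]
force: [2.4, 0.6, 0.2]
grip_width: 0.0196
```

```bash
python3 pl.py
```

```text
t 26.65 tcp [0.5229 0.1937 0.1964] car [0.0294 0.1078 0.0964] F [2.3582 0.5777 0.1627] T [ 0.0734 -0.4968  0.0708] w 0.019585720124541097
```

Call:
step_arm --pt "-0.7 0 0 -0.0008 0" --pt "-0.7 0 0 -0.0008 0" --pt "-0.7 0 0 0.008 0" --pt "-0.7 0 0 0.02 0" --pt "-0.7 -0.04 0 0.02 0" --pt "-0.7 -0.075 0 0.02 0" --pt "-0.7 -0.075 -0.05 0 0" --pt "-0.7 -0.075 -0.1 -0.026 0" --pt "-0.7 -0.075 -0.108 -0.0275 0" --pt "-0.7 -0.075 -0.108 -0.0275 0"

```text
time_s: 27.9
tool_pos: [0.505, 0.083, 0.2702]
tool_rot: [101.8, 90.0, 107.0]
force: [-0.3, 0.2, -1.8]
grip_width: 0.0195
```

```bash
python3 lev.py; python3 pl.py scene
```

```text
0.04 0.07 32 x mid 0.0016406895991515663
0.07 0.09 90 x mid 0.0013541174092584658
0.09 0.101 75 x mid 0.001751753904747961
0.101 0.107 545 x mid 0.0017068198074620751
ped top 2309 0.0012013083714011476
t 27.95 tcp [0.505  0.0844 0.2703] car [0.002  0.0005 0.1703] F [-0.1566 -0.3063 -1.8148] T [ 0.0162 -0.1075 -0.0149] w 0.019320215312280408
scene 307 elev -3.79214308628386 z surf at 0 0.1706381184487472 x 0.00809859496838803 yaw err -0.18963292115905186 y ends [-0.0744  0.0836]
  V 107 [ 0.0037 -0.0409  0.0545] y [-0.0473 -0.0355] tips z -/+ [np.float64(0.0616), np.float64(0.0649)] min z centre 0.03029578992730761
  V 121 [0.0009 0.0428 0.0566] y [0.0366 0.0483] tips z -/+ [np.float64(0.0665), np.float64(0.0653)] min z centre 0.04040119866816358
```

Call:
step_arm --pt "-0.7 0.03 -0.0036 -0.0011 0" --pt "-0.7 0.06 -0.0036 -0.0011 0" --pt "-0.7 0.08 -0.0036 -0.0011 0" --pt "-0.7 0.092 -0.0036 -0.0011 0" --pt "-0.7 0.092 -0.0036 -0.0011 0" --newtons 6

```text
time_s: 28.62
tool_pos: [0.5035, 0.0807, 0.1777]
tool_rot: [153.2, 89.9, 158.5]
force: [-0.2, -0.5, -2.7]
grip_width: 0.0198
```

```bash
python3 pl.py scene; python3 -c "
import numpy as np,cv2
im=np.load('last_scene.npz')['im']; cv2.imwrite('pics/s7.png',cv2.resize(im[195:305,300:430,::-1],(700,592),interpolation=cv2.INTER_CUBIC))"
```

```text
t 28.625 tcp [0.5035 0.0807 0.1777] car [ 0.0002 -0.0031  0.0777] F [-0.1518 -0.4679 -2.73  ] T [ 0.0159 -0.0795 -0.0491] w 0.01979492175779452
scene 257 elev -3.5420961267622073 z surf at 0 0.07768671890151696 x 0.0060994367668583205 yaw err -0.35460035919572075 y ends [-0.0776  0.0798]
  V 72 [0.0072 0.043  0.0587] y [0.0368 0.0483] tips z -/+ [np.float64(0.0671), np.float64(0.066)] min z centre 0.04032632606667205
```

View pics/s7.png

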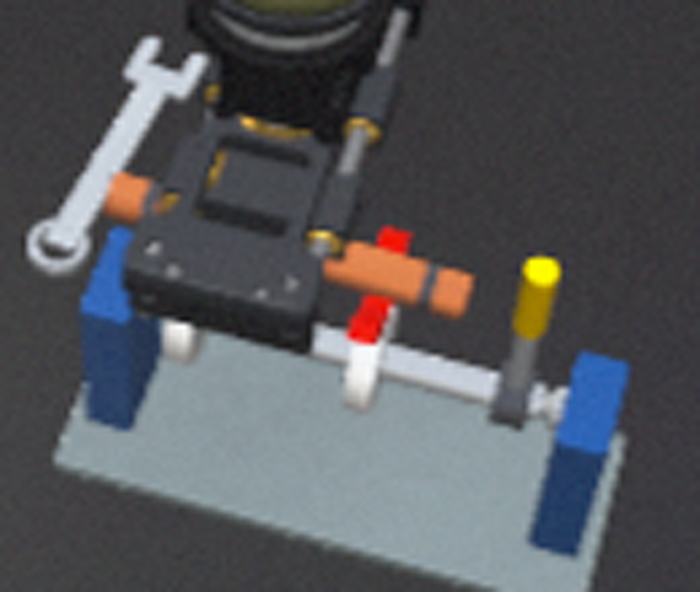

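Pipe over the carrier between the Vs (visible V at (380,290) of the crop), centred lengthwise within about 1 mm. Lower in small steps, reading the force.

Call:
step_arm --pt "-0.7 0.003 0 0.0005 0" --pt "-0.7 0.006 0 0.0005 0" --pt "-0.7 0.006 0 0.0005 0"

```text
time_s: 29.05
tool_pos: [0.5043, 0.0795, 0.1723]
tool_rot: [-96.1, 90.0, -90.9]
force: [-0.5, -0.0, -2.1]
grip_width: 0.0197
```

Call:
step_arm --pt "-0.7 0.001 0 0 0" --pt "-0.7 0.002 0 0 0" --pt "-0.7 0.002 0 0 0"

```text
time_s: 29.42
tool_pos: [0.5042, 0.0796, 0.1703]
tool_rot: [-141.2, 90.0, -136.0]
force: [0.6, -0.1, -0.8]
grip_width: 0.0196
```

Call:
step_arm --pt "-0.7 0.001 0 0 0" --pt "-0.7 0.002 0 0 0" --pt "-0.7 0.002 0 0 0"

```text
time_s: 29.8
tool_pos: [0.5042, 0.0797, 0.1682]
tool_rot: [-159.0, 90.0, -153.8]
force: [-0.6, 0.3, -1.8]
grip_width: 0.0197
```

Call:
step_arm --pt "-0.7 0.001 0 0 0" --pt "-0.7 0.002 0 0 0" --pt "-0.7 0.002 0 0 0"

```text
time_s: 30.18
tool_pos: [0.5044, 0.0797, 0.1664]
tool_rot: [-12.8, 90.0, -7.6]
force: [0.5, -0.6, -2.0]
grip_width: 0.0197
```

```bash
python3 pl.py scene
```

```text
t 30.175 tcp [0.5044 0.0797 0.1664] car [ 0.0011 -0.0041  0.0664] F [ 0.4665 -0.5821 -1.9726] T [-0.0276 -0.1163 -0.0452] w 0.019707235101572976
scene 258 elev -3.4507839410380323 z surf at 0 0.0665551999014664 x 0.006839805509517158 yaw err -0.12794037653663215 y ends [-0.0788  0.0789]
  V 73 [0.0029 0.0428 0.0611] y [0.0366 0.0482] tips z -/+ [np.float64(0.0653), np.float64(0.0653)] min z centre 0.04067886386235872
```

Call:
step_arm --pt "-0.7 0.001 0.0008 0 0" --pt "-0.7 0.0015 0.0008 0 0" --pt "-0.7 0.0015 0.0008 0 0"

```text
time_s: 30.6
tool_pos: [0.5044, 0.0803, 0.1649]
tool_rot: [-33.0, 90.0, -27.7]
force: [0.9, -0.7, -0.9]
grip_width: 0.0195
```

Call:
step_arm --pt "-0.7 0.001 0 0 0" --pt "-0.7 0.0015 0 0 0" --pt "-0.7 0.0015 0 0 0"

```text
time_s: 30.98
tool_pos: [0.5043, 0.0804, 0.1633]
tool_rot: [-74.1, 90.0, -68.8]
force: [1.2, 0.3, -0.7]
grip_width: 0.0198
```

Call:
step_arm --pt "-0.7 0.001 0 0 0" --pt "-0.7 0.0015 0 0 0" --pt "-0.7 0.0015 0 0 0"

```text
time_s: 31.35
tool_pos: [0.5044, 0.0804, 0.1629]
tool_rot: [-68.8, 90.0, -63.6]
force: [-2.1, -0.7, 6.1]
grip_width: 0.0195
```

```bash
python3 pl.py scene
```

```text
t 31.35 tcp [0.5044 0.0804 0.1629] car [ 0.0011 -0.0034  0.0629] F [-2.114  -0.7057  6.0851] T [-0.3118  0.3916  0.0079] w 0.019548586110724082
scene 257 elev -0.45276251109451865 z surf at 0 0.06364832775487787 x 0.007029854744516305 yaw err -0.2513533378902687 y ends [-0.0785  0.0797]
  V 73 [0.0032 0.043  0.0615] y [0.0366 0.0483] tips z -/+ [np.float64(0.0668), np.float64(0.0648)] min z centre 0.04016910370780466
```

Contact felt: +6 N, and the pipe levelled from -3.5° to -0.5°, so it bears on both saddles. Ease off slightly, then let go.

Call:
step_arm --pt "-0.7 -0.0003 0 -0.0003 0" --pt "-0.7 -0.0006 0 -0.0005 0" --pt "-0.7 -0.0006 0 -0.0005 0"

```text
time_s: 31.78
tool_pos: [0.5043, 0.0804, 0.163]
tool_rot: [-9.4, 89.9, -4.1]
force: [-0.6, -0.4, 5.2]
grip_width: 0.0195
```

```bash
python3 pl.py scene
```

```text
t 31.775 tcp [0.5043 0.0804 0.163 ] car [ 0.001  -0.0034  0.063 ] F [-0.5741 -0.4444  5.1539] T [-0.2363 -0.2293 -0.0668] w 0.019491610199202782
scene 258 elev -0.16294545725088996 z surf at 0 0.06344837165412477 x 0.006712681592881385 yaw err 0.12585636050283858 y ends [-0.0791  0.08  ]
  V 73 [0.003  0.043  0.0613] y [0.0368 0.0483] tips z -/+ [np.float64(0.0646), np.float64(0.0653)] min z centre 0.04201858832008551
```

Call:
step_arm --pt "-0.5 0 0 0 0" --pt "-0.4 0 0 0 0" --pt "-0.3 0 0 0 0" --pt "0 0 0 0 0" --pt "0.3 0 0 0 0" --pt "0.3 -0.01 0 0 0" --pt "0.3 -0.03 0 0 0" --pt "0.3 -0.06 0 0 0" --pt "0.3 -0.1 0 0 0" --pt "0.3 -0.12 0 0 0"

```text
time_s: 33.08
tool_pos: [0.5046, 0.0808, 0.2856]
tool_rot: [-5.7, 89.8, -0.5]
force: [-0.0, -0.3, -0.2]
grip_width: 0.0565
```

Call:
step_arm --pt "0.3 0 -0.03 0 0" --pt "0.3 0 -0.08 0 0" --pt "0.3 0 -0.13 0 0" --pt "0.3 0 -0.18 0 0" --pt "0.3 0 -0.2 0 0" --pt "0.3 0 -0.2 0 0"

```text
time_s: 33.83
tool_pos: [0.522, -0.1195, 0.2827]
tool_rot: [73.4, 90.0, 78.5]
force: [-1.0, 0.9, 0.4]
grip_width: 0.0568
```

```bash
python3 - <<'E'
from geo import *
o=np.array([.5025,.0845,.1]); X=np.array([.9962,.0872,0]);Y=np.array([-.0872,.9962,0]);Z=np.array([0,0,1.])
for cam in('scene','top'):
    im,d,m,P=shot(cam,cam+'9.png'); H=hsv(im);hue=H[...,0]; C=np.stack([(P-o)@X,(P-o)@Y,(P-o)@Z],-1)
    k=(d>0)&box(C,[-.03,-.12,.04],[.03,.12,.09])&(hue>4)&(hue<16)&(H[...,1]>90); q=C[k]
    f=np.polyfit(q[:,1],q[:,2],1);g=np.polyfit(q[:,1],q[:,0],1)
    print(cam,k.sum(),'elev',np.degrees(np.arctan(f[0])),'top z',np.percentile(q[:,2],95),'x',g[1],'yaw',np.degrees(np.arctan(g[0])),'ends',np.percentile(q[:,1],[.5,99.5]))
    r=(d>0)&box(C,[-.04,-.06,.03],[.04,.06,.085])&(H[...,1]>120)&((hue<4)|(hue>174)); w=C[r]
    for z in (w[w[:,1]<0],w[w[:,1]>0]): print('  V',len(z),z.mean(0),'y',np.percentile(z[:,1],[2,98]),'x',np.percentile(z[:,0],[2,98]))
    l=(d>0)&box(C,[-.04,.09,.095],[.04,.13,.12])&(hue>16)&(hue<36)&(H[...,1]>110); print('  lever end',l.sum(),C[l].mean(0) if l.any() else 0)
    k=(d>0)&box(P,[.40,-.26,.004],[.62,-.08,.013])&(H[...,1]<60)&(H[...,2]>180); print('  plate',cv2.minAreaRect(P[k][:,:2].astype(np.float32)*1000))
s=np.load('last_scene.npz')['im']; cv2.imwrite('pics/s9c.png',cv2.resize(s[150:380,130:530,::-1],(800,460),interpolation=cv2.INTER_CUBIC))
print(monitor.get_obs()['time_s'])
E
```

```text
scene 552 elev -0.17487708108804595 top z 0.0683946269345615 x 0.007118389224811226 yaw 0.0009779510301774431 ends [-0.08    0.0789]
  V 74 [ 0.0023 -0.0416  0.0606] y [-0.0481 -0.0362] x [-0.0245  0.0326]
  V 73 [0.0032 0.0422 0.0614] y [0.0358 0.0476] x [-0.0238  0.0328]
  lever end 37 [0.0061 0.1077 0.1022]
  plate ((520.834716796875, -169.17543029785156), (85.92503356933594, 118.46176147460938), 65.44188690185547)
top 577 elev -0.1863422369089939 top z 0.06742784137882472 x 0.0011292235893964637 yaw 0.05304785008494186 ends [-0.0784  0.0771]
  V 92 [ 0.0014 -0.0426  0.0596] y [-0.0478 -0.037 ] x [-0.0278  0.0296]
  V 91 [0.0021 0.0418 0.0591] y [0.0364 0.0468] x [-0.0273  0.0304]
  lever end 39 [0.0021 0.1067 0.1019]
  plate ((496.7221374511719, -117.06172180175781), (13.34718132019043, 36.42156219482422), 76.0449447631836)
33.925
```

View pics/s9c.png

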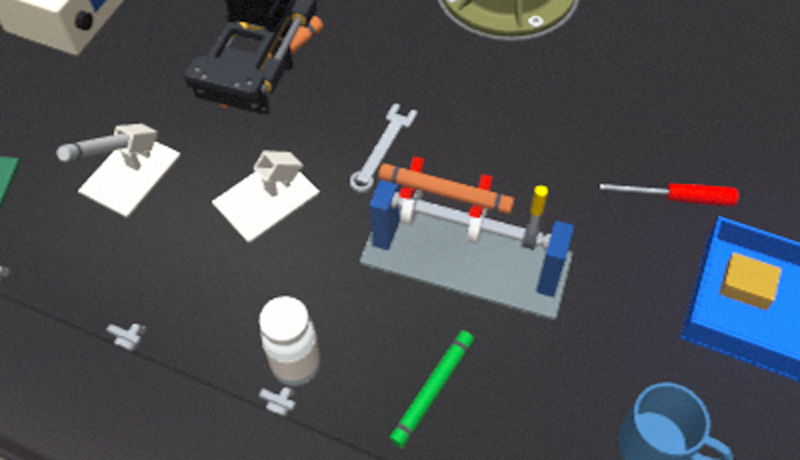

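The picture shows the copper pipe lying in both red Vs (450,190), the lever upright (540,200), both stands standing and the bystanders in place.

```bash
python3 -c "
from cell import env; print(env.sign_off())"
```

```text
the job is handed in; nothing more can be done
None
```

The copper heat pipe now lies on both upright saddles, let go and centred. I handed the job in at about 34 s of the 66 s allowed, and the sign-off gave no verdict.

- **Lever:** The first push jammed on finger friction, with the force reading at about 40 N up and 26 N sideways (about 47 N together). It came through a finger pad, but it is close to the 40 N limit set for the arm or gripper's body. I backed off, brought the lever up by closing the jaws on it, and corrected a 2° lean with two small nudges while already holding the pipe. The wrist camera then put it within about 0.5° of upright.
- **Drawing the pipe:** I pulled it out along its own axis, measured at about 41°. The highest vertical force was about 2.6 N, roughly the pipe's weight. The stand's base plate measured the same before and after, to within camera noise.
- **Levelling:** The gripper can only point down, so I turned the pipe level by resting its lower end on a clear spot of the table before carrying it over.
- **Laying it down:** I lowered it in 1–2 mm steps until contact. The force rose to about 6 N upward and the pipe's tilt went from 3.5° to under 0.5°, so it bears on both saddles. I eased off slightly and then released.

At the last check the pipe was level to 0.2°, and its centre was within about 0.5 mm of the midpoint between the saddles. The lever was upright: the top camera put its end within 1 mm of the axis, while the scene camera read about 5 mm towards its own side. The pipe's surface shows the same bias in that view, so I put it down to the viewing angle. Both stands were standing with the steel pipe in its own, and nothing else looked moved.

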